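# Unclamp a glass mould with its hand crank and lever the hot lid open

### The job

Open the glass mould: wind the hand crank anticlockwise (seen from above) for more than one and a half turns, up to its stop, so that the clamp bar is drawn right off the lid. Then take the flat blade from the wooden board, put its tip in the slot under the lid's front edge and lever the lid up until it stands at least 60 degrees open; the lid is hot, so touch it only with the blade. Finally lay the blade back flat on the board, and leave the pick beside it, the wooden shaping block and the amber jar where they are.

Things in the scene. Friction and masses are not known exactly. Their poses are not given: they have to be found in the camera images.
- crank (a joint): hand crank on the grey gear housing, right part of the mould station, upright axis, rad; grows anticlockwise seen from above, starts between 0 and 0.8, stop at 10.8. Each rad draws the flat steel clamp bar 5 mm to the right; the bar has left the lid's edge at 9.0 and counts as fully withdrawn beyond 10.2. Stiff (0.12 N m), stays where left
- crank_axis (a point): point on the crank's upright axis, 140 mm above the table, level with the middle of its handle; its x axis is the station's x (away from the front)
- crank_grip (a point): middle of the upright dark wooden crank handle, 60 mm from the axis, 140 mm above the table. A flat paddle fixed to the crank arm (it does not spin): 26 mm along the arm, 14 mm thick across it, 113 to 163 mm above the table. Site x points along the arm to the axis. Top of the arm at 114 mm, of the housing at 97 mm
- lid: hot aluminium lid of the steel mould, left part of the station; plate 115 (x) x 110 (y) x 10 mm, no handle. Origin on the hinge line at the far edge, mid width, underside, 70 mm above the table; front edge at x = -115 mm, z normal to the plate. Opens front edge up, at most 1.4 rad, stays at any angle; lifting takes 4 N. The clamp bar (12 mm thick) over its right half holds it shut
- slot (a point): mid width and mid height (63.5 mm above the table) of the slot's mouth under the shut lid's front edge; x points into the slot. The slot lies between the lid's underside (70 mm high) and a fixed ledge (top 57 mm high, as far forward as the lid): 13 mm high, 110 mm wide, 20 mm deep
- blade: flat blade tool: dark wooden handle 100 x 22 x 20 mm with a flat steel blade 26 mm wide, 3 mm thick, 100 mm long in line with it; 150 g. Origin at the underside of the handle's middle; x points along the tool to the blade's tip (150 mm from the origin), z up; the blade's mid plane is 10 mm above the origin
- blade_tip (a point): middle of the blade's tip, in its mid plane; axes as the blade tool's
- board: wooden rest board fixed on the table left of the mould station, 260 (x) x 170 (y) x 18 mm thick; origin at the centre of its underside. The blade and a look-alike pick lie on it side by side, 80 mm apart, in either order
- pick: look-alike tool on the board: the same dark wooden handle as the blade, but with a round steel rod (8 mm thick, 100 mm long) instead of a flat blade; loose, not needed
- scoop: turned wooden shaping block with a light wooden handle, 76 mm round, 40 mm high, lying left of the mould; bystander
- frit_jar: amber glass jar with a steel cap, 64 mm round, 85 mm high, standing in front of the mould station; bystander
There are look-alikes about, which are no part of the job. Leave any green or purple look-alike of the blade alone.

How it is judged:
By the outcome, as a careful person would: the job done as asked, in the order asked, and still so for the second after the job is handed in, with the robot touching nothing.
It also fails if it takes over 72 s, if anything falls off the work surface, if the arm or the gripper's body presses on something with over 40 N, if the wrist force passes 120 N, or if a joint passes its speed limit or range.

### The arm

A 6-joint arm with a two-finger parallel gripper is mounted at the origin on the work surface. World frame = base frame: x ahead of the robot, y to its left, z up, the work surface at z = 0. Lengths are in m, angles in rad, forces in N, time in s.
With the tool pointing down it reaches from about 0.3 to 0.825 m from the base axis. Payload 5.4 kg.
Tool frame: the origin (TCP) lies at the very end of the fingers, on their centre line; the grasp point (between the pads) lies 19 mm behind it (bot.hold_point_z is the distance from the TCP to the grasp point, in m); z points along the fingers, x is the direction in which the jaws open and shut, and the axes are right-handed (so a half turn about z gives the same grasp; the last joint's range is limited). The gripper opens to 92 mm and grips with 3 to 60 N. Pads are 20 mm wide; open, the fingers measure 128 mm over their backs; the gripper's body (75 mm by 189 mm) begins 69 mm behind the grasp point.
Start: joints at [0.963, 0.158, 1.597, -0, 1.386, -0.21], TCP at [0.223, 0.53, 0.215] pointing down, gripper open.
Joint ranges: [-2.91, 2.91], [-0.94, 2.29], [0.18, 2.7], [-1.29, 4.43], [0.17, 2.64], [-3, 3]. Speed limits (rad/s): [2.57, 2.57, 3.14, 3.14, 3.14, 3.14].

### API

Orientations are given as a unit quaternion [x, y, z, w].
In Python, from cell import bot gives the robot as it stands.
- The arm moves only by the tool send_rows, never from a script. Its argument "increments" is a list of rows, each a list of 3 entries, a list of its own where there are three numbers: the shift along the tool's x, y, z in m, then the turn, a rotation vector about the tool's x, y, z in rad, then the opening in per cent of the stroke, from 0 (shut) to 100 (fully open). In form: [[[dx, dy, dz], [wx, wy, wz], fingers], ...]. A call has 1 to 12 rows; each row shifts and turns the pose as measured when the row begins, along the tool's axes as they then stand; what a row does not reach is not made up. A row lasts 1/10 s, in which the tool goes at most 50 mm and 8.59 degrees, less where a joint would pass 70% of its speed; a pose out of reach is approached as far as the arm can. A call with a gripper value outside its range is refused whole. The fingers move at their own pace and stop on an object; "force" is the grip in N (left out, the last holds). Time passes only in rows, so rows that do not move let the fingers close. It gives the time, the measured TCP pose, the force and the opening at its end, in the units of the state.
- bot.state(): the state, without advancing time (a new reading comes with each control period).
- bot.get_image(name): name is "scene" or "side" or "wrist"; returns a dict with "image" (420x560x3 uint8, red, green, blue), "mtx" (3x3 intrinsics, pixels), "R" (3x3) and "t" (3): a world point X has camera coordinates R X + t. Camera axes: x right, y down, z forward; pixel columns grow to the right and rows downward; lengths in m; the calibration is good to about 2 mm. A picture is of the moment at which its call begins. There is no depth.
- bot.close_job(): hands the job in, once; it reports no verdict.
The state is a dict: "t": time; "joint_positions": joint angles; "qvel": joint speeds; "tau": joint torques, N m; "tool_pos": TCP position; "tool_rot": TCP orientation; "force": force on the tool from outside, world axes, zero at the start; "ft_torque": the same for the moment, N m; "width": opening from 0.0 (shut) to 1.0 (fully open).
Only numpy, scipy, OpenCV 4.12 (cv2) and the standard library are available. Lean on these libraries where they do the work, as an engineer would, in place of code of your own. Each camera call takes 0.05 s, during which the arm holds its last target. There are 200 camera calls.

## Working session

There is one attempt and no reset: what is moved stays moved. The work goes in short steps, Python scripts to look and compute and a tool call to move; the robot and the scene stay as the last step left them, time stands still between calls to the robot, and variables do not carry over. Pictures are saved under pics/ and viewed, about 8 in all and at most 12, crops included, and the job is handed in when it is done.

Besides the shell and the picture viewer there is one more tool, called after "Call:" as name(argument=value, ...) on one line, values as JSON. send_rows: Moves the arm, as the interface text tells. Its arguments: {"type":"object","properties":{"increments":{"type":"array"},"force":{"type":"number"}},"required":["increments"]}

```bash
ls; mkdir -p pics
python3 - <<'E'
from cell import bot
import cv2,numpy as np
s=bot.state();print(s)
for n in("scene","side"):
    d=bot.get_image(n);np.savez(f"pics/{n}0.npz",**d)
    cv2.imwrite(f"pics/{n}0.png",d["image"][:,:,::-1]);print(n,d["mtx"].tolist(),(-d["R"].T@d["t"]).tolist(),d["R"].tolist())
E
```

```text
pics
{'t': 0.0, 'joint_positions': array([ 9.62907618e-01,  1.59016764e-01,  1.59823441e+00, -2.09225734e-05,
        1.38621519e+00, -2.10113858e-01]), 'qvel': array([ 1.97279572e-05,  1.11715069e-03, -5.22549810e-04, -1.29209450e-03,
        2.56341574e-04, -1.28362649e-03]), 'tau': array([-4.18942391e-04, -3.85566902e+01, -3.22108054e+01,  7.01327669e-02,
        3.79782147e-02, -1.64531930e-04]), 'tool_pos': array([0.22239909, 0.52956057, 0.21363598]), 'tool_rot': array([ 8.32875473e-01,  5.53459637e-01, -8.67489534e-04,  3.53922976e-04]), 'force': array([ 0.42343436,  0.4174663 , -0.72248971]), 'ft_torque': array([ 0.01166852, -0.01549026,  0.01354071]), 'width': 0.9981247639717022}
scene [[419.0162569428521, 0.0, 280.418030838526], [0.0, 419.0162569428521, 206.26745440803066], [0.0, 0.0, 1.0]] [1.0994392316765147, -0.49210525675384587, 0.7164288854161249] [[0.6680478243741763, 0.7441085531884436, -0.003816467048263927], [0.42849366991321775, -0.38887725412079965, -0.8155781115698049], [-0.6083627858385421, 0.5432098510697939, -0.578634408333535]]
side [[442.1741638607808, 0.0, 282.67159094719887], [0.0, 442.1741638607808, 216.15258445168712], [0.0, 0.0, 1.0]] [0.34309906578975297, -0.7430940803230044, 0.9160227071320075] [[0.9928847280276817, -0.11889861803485152, 0.006560143199613124], [-0.08047042992482205, -0.7105514815759666, -0.6990286846316922], [0.08777486403926384, 0.6935270078804442, -0.7150635374449511]]
```

View pics/scene0.png

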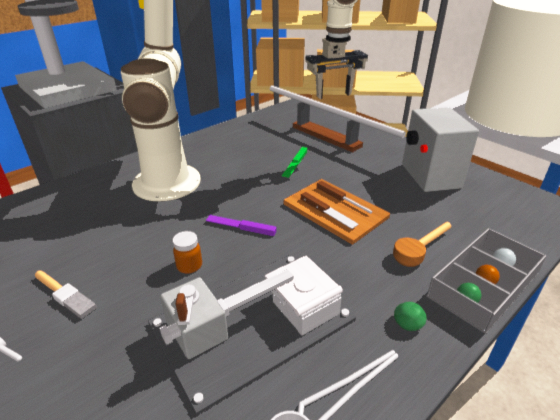

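View pics/side0.png

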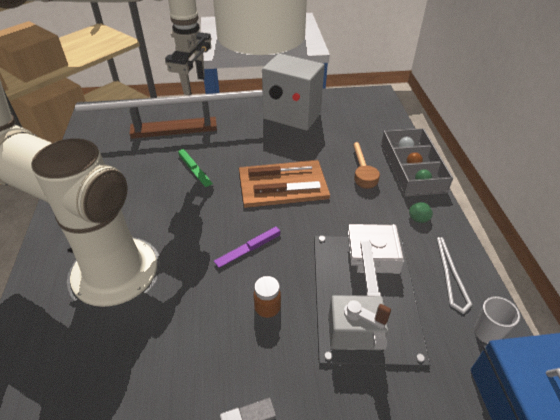

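The blade candidates are:
- flat tool on the board: side (287,188), scene (335,212)
- pick on the board: side (280,171)
- purple tool: side (248,248)
- green tool: side (195,168)
- grey spatula: side (250,412)

By the description it's the flat tool on the board. I'll check that in close crops.

```bash
cat > h.py <<'E'
import numpy as np,cv2
from scipy.spatial.transform import Rotation as Ro
def load(n): return dict(np.load(f"pics/{n}.npz"))
def shot(n,name):
    from cell import bot
    d=bot.get_image(n);np.savez(f"pics/{name}.npz",**d);return d
def ray(d,p):
    c=-d["R"].T@d["t"];v=d["R"].T@np.linalg.inv(d["mtx"])@np.array([p[0],p[1],1.]);return c,v/np.linalg.norm(v)
def onz(d,p,z):
    c,v=ray(d,p);return c+v*(z-c[2])/v[2]
def tri(d1,p1,d2,p2):
    c1,v1=ray(d1,p1);c2,v2=ray(d2,p2)
    s=np.linalg.lstsq(np.c_[v1,-v2],c2-c1,rcond=None)[0]
    a,b=c1+s[0]*v1,c2+s[1]*v2;return (a+b)/2,np.linalg.norm(a-b)
def proj(d,X):
    p=d["mtx"]@(d["R"]@np.array(X)+d["t"]);return p[:2]/p[2]
def crop(d,x,y,w,h,f,name):
    im=cv2.resize(d["image"][y:y+h,x:x+w,::-1],None,fx=f,fy=f,interpolation=cv2.INTER_CUBIC)
    for i in range(0,w,20): cv2.putText(im,str(x+i),(int(i*f),8),0,.3,(0,255,255),1);cv2.line(im,(int(i*f),8),(int(i*f),14),(0,255,255),1)
    for i in range(0,h,20): cv2.putText(im,str(y+i),(0,int(i*f)+3),0,.3,(0,255,255),1)
    cv2.imwrite(f"pics/{name}.png",im)
E
python3 - <<'E'
from h import *
crop(load("side0"),232,155,200,215,2.75,"c1")
crop(load("scene0"),140,170,260,235,2.55,"c2")
E
```

```text
(no output)
```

View pics/c1.png

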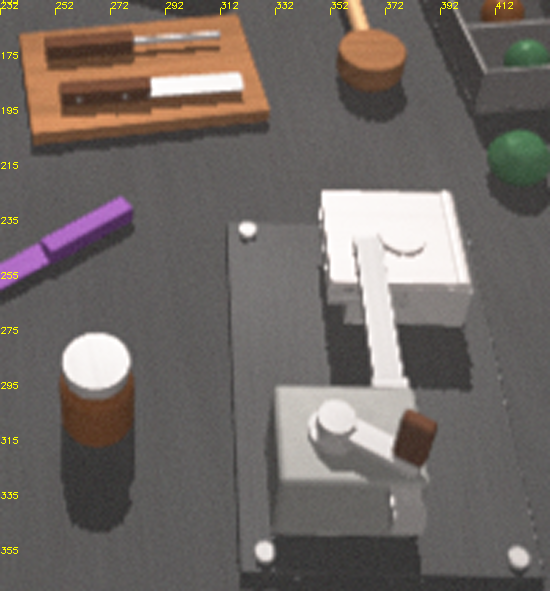

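View pics/c2.png

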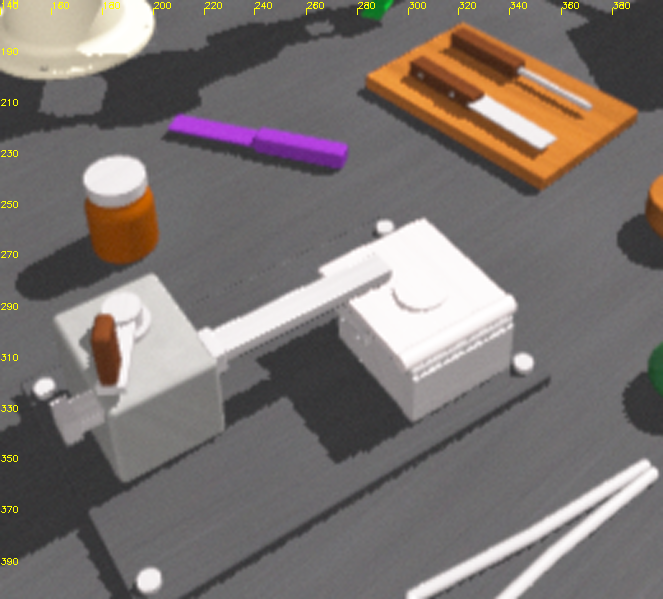

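Crop c1 confirms the choice. The tool with the flat white blade is the blade (side handle (268,189), tip (320,185)), and the one with the thin rod is the pick. The station's front faces the robot, with the hinge ridge on its right edge in the side view. The crank handle's top is at side (384,308) and scene (181,296).

Run:
```python
from h import *
np.set_printoptions(precision=4,suppress=True)
A=load("side0");B=load("scene0")
c1=lambda x,y:(232+x/2.75,155+y/2.75)
c2=lambda x,y:(140+x/2.55,170+y/2.55)
print("lid z80 side FL,HL,HR,FR",[onz(A,c1(*p),.08)[:2] for p in((322,192),(443,191),(466,286),(328,285))])
print("lid z80 scene FL?",[onz(B,c2(*p),.08)[:2] for p in((424,219),(515,300),(405,360),(320,268))])
print("bolts side",[onz(A,c1(*p),.01)[:2] for p in((247,231),(265,551),(519,558))])
print("bolts scene",[onz(B,c2(*p),.01)[:2] for p in((385,228),(44,387),(149,580),(523,363))])
print("hub tri",tri(A,c1(336,412),B,c2(123,303)))
print("handle top tri",tri(A,c1(418,418),B,c2(105,322)), "bot",tri(A,c1(404,459),B,c2(108,380)))
print("board side",[onz(A,c1(*p),.018)[:2] for p in((22,33),(238,16),(268,108),(35,133))])
print("board scene",[onz(B,c2(*p),.018)[:2] for p in((462,27),(637,116),(542,185),(366,77))])
print("blade side tip",onz(A,c1(242,82),.03)," shoulder",onz(A,c1(151,88),.03),"rear",onz(A,c1(61,93),.034))
print("blade scene tip",onz(B,c2(550,143),.03)," shoulder",onz(B,c2(477,99),.03),"rear",onz(B,c2(415,65),.034))
print("pick side tip",onz(A,c1(219,35),.03),"rear",onz(A,c1(46,47),.034))
print("pick scene tip",onz(B,c2(590,106),.03),"rear",onz(B,c2(455,35),.034))
print("jar",onz(A,c1(96,358),.085),onz(B,c2(115,178),.085))
```

```text
lid z80 side FL,HL,HR,FR [array([0.6134, 0.0171]), array([0.7277, 0.0054]), array([ 0.7142, -0.1086]), array([ 0.5936, -0.0937])]
lid z80 scene FL? [array([0.6129, 0.0196]), array([0.731 , 0.0057]), array([ 0.716 , -0.1031]), array([ 0.5976, -0.0876])]
bolts side [array([0.5501, 0.037 ]), array([ 0.5031, -0.2995]), array([ 0.7027, -0.3287])]
bolts scene [array([0.5432, 0.0388]), array([ 0.4949, -0.3008]), array([ 0.6952, -0.3284]), array([0.7427, 0.011 ])]
hub tri (array([ 0.5591, -0.2483,  0.1215]), np.float64(0.0002979516758878277))
handle top tri (array([ 0.6052, -0.2853,  0.164 ]), np.float64(0.002270624582724084)) bot (array([ 0.6039, -0.289 ,  0.1092]), np.float64(0.0032499102777579073))
board side [array([0.3444, 0.3604]), array([0.5986, 0.3637]), array([0.6031, 0.2029]), array([0.3494, 0.1922])]
board scene [array([0.3474, 0.3521]), array([0.6033, 0.3598]), array([0.6091, 0.1931]), array([0.3483, 0.191 ])]
blade side tip [0.5793 0.2347 0.03  ]  shoulder [0.479  0.2361 0.03  ] rear [0.3809 0.2345 0.034 ]
blade scene tip [0.5794 0.2394 0.03  ]  shoulder [0.4749 0.2409 0.03  ] rear [0.3853 0.2331 0.034 ]
pick side tip [0.5675 0.3172 0.03  ] rear [0.3698 0.3131 0.034 ]
pick scene tip [0.5665 0.3224 0.03  ] rear [0.3715 0.3134 0.034 ]
jar [ 0.3832 -0.1516  0.085 ] [ 0.3865 -0.1555  0.085 ]
```

Cross-checks agree: handle-to-hub distance 60 mm, handle top z 0.164, lid about 115 x 110 mm, station yaw -8°, blade length about 200 mm. I'll start by moving towards the crank.

Call:
send_rows(increments=[[[-0.01,0.01,-0.02],[0,0,0],100],[[-0.03,0.0335,-0.002],[0,0,0],100],[[-0.03,0.0335,-0.002],[0,0,0],100],[[-0.03,0.0335,-0.002],[0,0,0],100],[[-0.03,0.0335,-0.002],[0,0,0],100],[[-0.03,0.0335,-0.002],[0,0,0],100],[[-0.03,0.0335,-0.002],[0,0,0],100],[[-0.03,0.0335,-0.002],[0,0,0],100],[[-0.03,0.0335,-0.002],[0,0,0],100],[[-0.03,0.0335,-0.002],[0,0,0],100],[[-0.03,0.0335,-0.002],[0,0,0],100],[[-0.03,0.0335,-0.002],[0,0,0],100]])

```text
t: 1.3
tool_pos: [0.4431, 0.0556, 0.253]
tool_rot: [0.83, 0.558, -0.004, 0.0]
force: [1.0, 0.7, -0.4]
width: 1.004
```

```bash
cat >> h.py <<'E'
def go(pos,yaw,pitch=0,n=None):
    """increments in tool frame from present pose to a tool-down pose (yaw deg)"""
    from cell import bot
    s=bot.state();R=Ro.from_quat(s["tool_rot"])
    G=Ro.from_euler("z",yaw,degrees=True)*Ro.from_euler("x",180,degrees=True)
    x=R.as_matrix()[:,0];z=R.as_matrix()[:,2]
    d=R.inv().apply(np.array(pos)-s["tool_pos"]);w=(R.inv()*G).as_rotvec()
    print("t %.2f"%s["t"],"pos",s["tool_pos"].round(4),"yaw %.1f"%np.degrees(np.arctan2(x[1],x[0])),"z",z.round(3),"F",s["force"].round(1),"T",s["ft_torque"].round(2),"w %.3f"%s["width"],"j",s["joint_positions"].round(2))
    print("d",d.round(4),"w",w.round(4))
E
python3 -c "
from h import *
go([.605,-.287,.25],-130.6)"
```

```text
t 1.30 pos [0.4431 0.0556 0.253 ] yaw 67.8 z [-0.005 -0.005 -1.   ] F [ 1.   0.7 -0.4] T [ 0.01 -0.02  0.01] w 1.004 j [-0.14 -0.21  1.88 -0.01  1.47 -1.33]
d [-0.2561  0.2793  0.0037] w [-0.0096 -0.0031 -2.82  ]
```

Call:
send_rows(increments=[[[-0.032,0.035,0],[0,0,0],100],[[-0.032,0.035,0],[0,0,0],100],[[-0.032,0.035,0],[0,0,0],100],[[-0.032,0.035,0],[0,0,0],100],[[-0.032,0.035,0],[0,0,0],100],[[-0.032,0.035,0],[0,0,0],100],[[-0.032,0.035,0],[0,0,0],100],[[-0.032,0.035,0],[0,0,0],100],[[0,0,0],[0,0,0.145],100],[[0,0,0],[0,0,0.145],100],[[0,0,0],[0,0,0.145],100],[[0,0,0],[0,0,0.145],100]])

```text
t: 2.5
tool_pos: [0.6068, -0.3095, 0.2413]
tool_rot: [0.958, 0.286, -0.007, -0.004]
force: [-0.1, 1.4, -0.5]
width: 1.0
```

Call:
send_rows(increments=[[[0,0,0],[0,0,0.145],100],[[0,0,0],[0,0,0.145],100],[[0,0,0],[0,0,0.145],100],[[0,0,0],[0,0,0.145],100],[[0,0,0],[0,0,0.145],100],[[0,0,0],[0,0,0.145],100],[[0,0,0],[0,0,0.145],100],[[0,0,0],[0,0,0.145],100],[[0,0,0],[0,0,0.145],100],[[0,0,0],[0,0,0.145],100],[[0,0,0],[0,0,0.145],100],[[0,0,0],[0,0,0.145],100]])

```text
t: 3.7
tool_pos: [0.6032, -0.3072, 0.231]
tool_rot: [0.819, -0.573, -0.017, 0.003]
force: [-0.5, -0.3, -0.5]
width: 0.999
```

Call:
send_rows(increments=[[[0,0,0],[0,0,0.145],100],[[0,0,0],[0,0,0.145],100],[[0,0,0],[0,0,0.145],100],[[0,0,0],[0,0,0.145],100],[[0,0,0],[0,0,0.145],100],[[0,0,0],[0,0,0.145],100],[[0,0,0],[0,0,0.145],100]])

```text
t: 4.4
tool_pos: [0.6012, -0.3056, 0.2254]
tool_rot: [-0.422, 0.906, 0.017, -0.013]
force: [0.1, 0.1, -0.1]
width: 1.0
```

```bash
python3 -c "
from h import *
go([.6047,-.287,.125],-130.6)
d=shot('wrist','w0');cv2.imwrite('pics/w0.png',d['image'][:,:,::-1])
a=shot('side','side1')
print(proj(d,[.605,-.287,.163]),proj(d,[.559,-.248,.121]),(-d['R'].T@d['t']))"
```

```text
t 4.40 pos [ 0.6012 -0.3056  0.2254] yaw -130.1 z [-0.038  0.02  -0.999] F [ 0.1  0.1 -0.1] T [ 0.02  0.12 -0.06] w 1.000 j [-0.65  0.44  1.23 -0.01  1.51  1.62]
d [-0.0174  0.005   0.1006] w [ 0.0423 -0.0091  0.0093]
[259.23016257 231.39379819] [262.51765133 276.2249097 ] [ 0.66327235 -0.35381008  0.39224188]
```

View pics/w0.png

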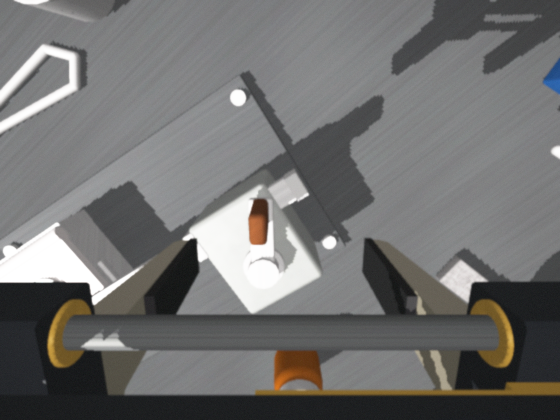

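The wrist view shows the handle at (258,220) and the hub at (264,272), where the projections put them. I'll correct the tilt and offset, then descend.

Call:
send_rows(increments=[[[-0.009,0.0025,0],[0.022,-0.005,0.005],100],[[-0.009,0.0025,0],[0.022,-0.005,0.005],100],[[0,0,0.02],[0,0,0],100],[[0,0,0.02],[0,0,0],100],[[0,0,0.02],[0,0,0],100]])

```text
t: 5.0
tool_pos: [0.6126, -0.2857, 0.1679]
tool_rot: [-0.426, 0.905, -0.006, 0.005]
force: [0.9, -0.7, -0.2]
width: 0.998
```

```bash
python3 -c "
from h import *
go([.6047,-.287,.125],-130.6)"
```

```text
t 5.00 pos [ 0.6126 -0.2857  0.1679] yaw -129.6 z [ 0.015 -0.006 -1.   ] F [ 0.9 -0.7 -0.2] T [ 0.1   0.14 -0.05] w 0.998 j [-0.62  0.44  1.35  0.    1.34  1.64]
d [0.0062 0.006  0.0428] w [-0.0154  0.0045  0.018 ]
```

Call:
send_rows(increments=[[[0.0062,0.006,0.002],[-0.014,0.004,0.015],100],[[0,0,0.02],[0,0,0],100],[[0,0,0.017],[0,0,0],100]])

```text
t: 5.3
tool_pos: [0.6035, -0.2844, 0.1286]
tool_rot: [-0.421, 0.907, -0.001, 0.001]
force: [-0.2, -0.8, -0.2]
width: 1.003
```

```bash
python3 -c "
from h import *
go([.6047,-.287,.125],-130.6)"
```

```text
t 5.30 pos [ 0.6035 -0.2844  0.1286] yaw -130.2 z [ 0.002 -0.001 -1.   ] F [-0.2 -0.8 -0.2] T [0.08 0.17 0.02] w 1.003 j [-0.62  0.46  1.4   0.    1.28  1.65]
d [ 0.0012 -0.0027  0.0036] w [-0.0016  0.0005  0.0066]
```

Call:
send_rows(force=20, increments=[[[0.001,-0.002,0.001],[0,0,0.005],0],[[0,0,-0.0008],[0,0,0],0],[[0,0,-0.0008],[0,0,0],0],[[0,0,-0.0008],[0,0,0],0],[[0,0,-0.0008],[0,0,0],0],[[0,0,-0.0008],[0,0,0],0],[[0,0,-0.0008],[0,0,0],0],[[0,0,-0.0008],[0,0,0],0]])

```text
t: 6.1
tool_pos: [0.6053, -0.2871, 0.1368]
tool_rot: [-0.419, 0.908, -0.002, 0.001]
force: [-0.4, 0.2, 0.2]
width: 0.325
```

```bash
python3 -c "
from h import *
go([.6047,-.287,.125],-130.6)"
```

```text
t 6.10 pos [ 0.6053 -0.2871  0.1368] yaw -130.5 z [ 0.005 -0.003 -1.   ] F [-0.4  0.2  0.2] T [ 0.06  0.12 -0.03] w 0.325 j [-0.62  0.46  1.39  0.    1.29  1.65]
d [0.0004 0.0006 0.0118] w [-0.0053  0.0008  0.002 ]
```

Call:
send_rows(increments=[[[0,0,0.006],[0,0,0],0],[[0,0,0.005],[0,0,0],0],[[0,0,0],[0,0,0],0],[[0,0,0],[0,0,0],0]])

```text
t: 6.5
tool_pos: [0.6052, -0.2883, 0.1263]
tool_rot: [-0.419, 0.908, -0.003, 0.001]
force: [-1.5, 0.1, 2.5]
width: 0.151
```

```bash
python3 -c "
from h import *
go([.6047,-.287,.125],-130.6)
# circle increments per row
for a in (.14,):
    c=np.array([.559,-.248]);p=np.array([.6047,-.287]);r=p-c
    R=np.array([[np.cos(a),-np.sin(a)],[np.sin(a),np.cos(a)]]);q=c+R@r-p
    y=np.radians(-130.6);print(q@[np.cos(y),np.sin(y)],q@[np.sin(y),-np.cos(y)])
"
```

```text
t 6.50 pos [ 0.6052 -0.2883  0.1263] yaw -130.4 z [ 0.005 -0.005 -1.   ] F [-1.5  0.1  2.5] T [0.09 0.24 0.21] w 0.151 j [-0.62  0.47  1.39 -0.    1.27  1.65]
d [-0.0006  0.0012  0.0013] w [-0.007  -0.0012  0.0031]
-0.008382335697140876 0.0006057853756362408
```

Gripped: the width is 14 mm. I'll start winding with a short trial.

Call:
send_rows(increments=[[[-0.0084,0.0006,0],[0,0,-0.14],0],[[-0.0084,0.0006,0],[0,0,-0.14],0],[[-0.0084,0.0006,0],[0,0,-0.14],0],[[-0.0084,0.0006,0],[0,0,-0.14],0],[[-0.0084,0.0006,0],[0,0,-0.14],0]])

```text
t: 7.0
tool_pos: [0.6193, -0.2484, 0.1263]
tool_rot: [0.713, -0.702, 0.002, -0.001]
force: [-3.6, -0.2, 5.1]
width: 0.15
```

```bash
cat >> h.py <<'E'
def crank():
    from cell import bot
    s=bot.state();R=Ro.from_quat(s["tool_rot"]).as_matrix()
    r=s["tool_pos"][:2]-[.559,-.248]
    print("phi %.1f rad %.4f"%(np.degrees(np.arctan2(r[1],r[0])),np.hypot(*r)),"yaw %.1f"%np.degrees(np.arctan2(R[1,0],R[0,0])))
    f=s["force"];print("F tool",(R.T@f).round(1))
    go([*s["tool_pos"][:2],.126],np.degrees(np.arctan2(R[1,0],R[0,0])))
E
python3 -c "
from h import *
crank()"
```

```text
phi -0.4 rad 0.0603 yaw -89.1
F tool [ 0.2  3.6 -5.1]
t 7.00 pos [ 0.6193 -0.2484  0.1263] yaw -89.1 z [ 0.005 -0.002 -1.   ] F [-3.6 -0.2  5.1] T [ 0.31  0.41 -0.11] w 0.150 j [-0.56  0.46  1.4   0.    1.27  0.99]
d [-0.      0.      0.0003] w [-0.0046 -0.0018  0.    ]
```

Call:
send_rows(increments=[[[-0.0084,0.0006,0],[0,0,-0.14],0],[[-0.0084,0.0006,0],[0,0,-0.14],0],[[-0.0084,0.0006,0],[0,0,-0.14],0],[[-0.0084,0.0006,0],[0,0,-0.14],0],[[-0.0084,0.0006,0],[0,0,-0.14],0],[[-0.0084,0.0006,0],[0,0,-0.14],0],[[-0.0084,0.0006,0],[0,0,-0.14],0],[[-0.0084,0.0006,0],[0,0,-0.14],0],[[-0.0084,0.0006,0],[0,0,-0.14],0],[[-0.0084,0.0006,0],[0,0,-0.14],0],[[-0.0084,0.0006,0],[0,0,-0.14],0],[[-0.0084,0.0006,0],[0,0,-0.14],0]])

```text
t: 8.2
tool_pos: [0.5469, -0.1893, 0.1263]
tool_rot: [0.996, 0.094, 0.001, -0.001]
force: [0.2, -2.8, 2.3]
width: 0.156
```

```bash
python3 -c "
from h import *
crank()"
```

```text
phi 101.6 rad 0.0600 yaw 10.8
F tool [-0.3  2.8 -2.3]
t 8.20 pos [ 0.5469 -0.1893  0.1263] yaw 10.8 z [ 0.002  0.002 -1.   ] F [ 0.2 -2.8  2.3] T [-0.19  0.48 -0.15] w 0.156 j [-0.54  0.25  1.67  0.    1.22 -0.73]
d [-0.      0.      0.0003] w [-0.0019 -0.002   0.    ]
```

Call:
send_rows(increments=[[[-0.0084,0.0006,0],[0,0,-0.14],0],[[-0.0084,0.0006,0],[0,0,-0.14],0],[[-0.0084,0.0006,0],[0,0,-0.14],0],[[-0.0084,0.0006,0],[0,0,-0.14],0],[[-0.0084,0.0006,0],[0,0,-0.14],0],[[-0.0084,0.0006,0],[0,0,-0.14],0],[[-0.0084,0.0006,0],[0,0,-0.14],0],[[-0.0084,0.0006,0],[0,0,-0.14],0],[[-0.0084,0.0006,0],[0,0,-0.14],0],[[-0.0084,0.0006,0],[0,0,-0.14],0],[[-0.0084,0.0006,0],[0,0,-0.14],0],[[-0.0084,0.0006,0],[0,0,-0.14],0]])

```text
t: 9.4
tool_pos: [0.5012, -0.2708, 0.1263]
tool_rot: [0.568, 0.823, 0.001, 0.001]
force: [2.4, 0.7, 1.3]
width: 0.149
```

```bash
python3 -c "
from h import *
crank()"
```

```text
phi -158.5 rad 0.0622 yaw 110.8
F tool [-0.2  2.5 -1.3]
t 9.40 pos [ 0.5012 -0.2708  0.1263] yaw 110.8 z [ 0.003 -0.    -1.   ] F [2.4 0.7 1.3] T [ 0.22  0.04 -0.21] w 0.149 j [-0.71  0.22  1.7   0.    1.21 -2.64]
d [ 0.     -0.      0.0003] w [0.0029 0.0012 0.    ]
```

Call:
send_rows(increments=[[[-0.0072,0.0006,0],[0,0,-0.12],0],[[-0.0072,0.0006,0],[0,0,-0.12],0],[[0,0,0],[0,0,0],60],[[0,0,0],[0,0,0],60],[[0,0,0],[0,0,0],60],[[0,0,0],[0,0,0],60],[[0,0,-0.02],[0,0,0],60],[[0,0,-0.02],[0,0,0],60],[[0,0,-0.02],[0,0,0],60]])

```text
t: 10.3
tool_pos: [0.5049, -0.2805, 0.1815]
tool_rot: [0.465, 0.885, 0.003, -0.005]
force: [0.3, 0.8, -1.0]
width: 0.602
```

```bash
python3 -c "
from h import *
crank()"
```

```text
phi -149.0 rad 0.0631 yaw 124.6
F tool [0.4 0.7 1. ]
t 10.30 pos [ 0.5049 -0.2805  0.1815] yaw 124.6 z [-0.006  0.009 -1.   ] F [ 0.3  0.8 -1. ] T [0.06 0.03 0.02] w 0.602 j [-0.72  0.2   1.62  0.    1.34 -2.89]
d [-0.0006 -0.      0.0555] w [ 0.0004 -0.0104 -0.    ]
```

Call:
send_rows(increments=[[[0,0,-0.001],[0,0,0.145],60],[[0,0,-0.001],[0,0,0.145],60],[[0,0,-0.001],[0,0,0.145],60],[[0,0,-0.001],[0,0,0.145],60],[[0,0,-0.001],[0,0,0.145],60],[[0,0,-0.001],[0,0,0.145],60],[[0,0,-0.001],[0,0,0.145],60],[[0,0,-0.001],[0,0,0.145],60],[[0,0,-0.001],[0,0,0.145],60],[[0,0,-0.001],[0,0,0.145],60],[[0,0,-0.001],[0,0,0.145],60],[[0,0,-0.001],[0,0,0.145],60]])

```text
t: 11.5
tool_pos: [0.5052, -0.2776, 0.1965]
tool_rot: [0.983, 0.186, -0.0, -0.004]
force: [-0.1, -0.0, 0.6]
width: 0.598
```

Call:
send_rows(increments=[[[0,0,-0.001],[0,0,0.145],60],[[0,0,-0.001],[0,0,0.145],60],[[0,0,-0.001],[0,0,0.145],60],[[0,0,-0.001],[0,0,0.145],60],[[0,0,-0.001],[0,0,0.145],60],[[0,0,-0.001],[0,0,0.145],60],[[0,0,-0.001],[0,0,0.145],60],[[0,0,-0.001],[0,0,0.145],60],[[0,0,-0.001],[0,0,0.145],60]])

```text
t: 12.4
tool_pos: [0.5038, -0.2741, 0.2041]
tool_rot: [0.883, -0.469, -0.004, -0.003]
force: [0.4, -0.4, -1.2]
width: 0.597
```

```bash
python3 -c "
from h import *
p=np.radians(-146.5)
go([.559+.06*np.cos(p),-.248+.06*np.sin(p),.18],-56.5)"
```

```text
t 12.40 pos [ 0.5038 -0.2741  0.2041] yaw -55.9 z [-0.005  0.009 -1.   ] F [ 0.4 -0.4 -1.2] T [-0.01  0.11  0.04] w 0.597 j [-0.71  0.17  1.61  0.    1.38  0.26]
d [ 0.0089 -0.0003  0.024 ] w [-0.0015  0.0103  0.0098]
```

Call:
send_rows(increments=[[[0.009,0,0.004],[0,0.01,0.01],60],[[0,0,0.02],[0,0,0],60],[[0,0,0.02],[0,0,0],60],[[0,0,0.02],[0,0,0],45],[[0,0,0.013],[0,0,0],20],[[0,0,0],[0,0,0],0],[[0,0,0],[0,0,0],0],[[0,0,0],[0,0,0],0],[[0,0,0],[0,0,0],0],[[0,0,0],[0,0,0],0]])

```text
t: 13.4
tool_pos: [0.5104, -0.2828, 0.1245]
tool_rot: [0.884, -0.468, 0.002, 0.0]
force: [0.8, 0.3, -4.1]
width: 0.158
```

```bash
python3 -c "
from h import *
crank()"
```

```text
phi -144.4 rad 0.0597 yaw -55.8
F tool [ 0.2 -0.8  4.1]
t 13.40 pos [ 0.5104 -0.2828  0.1245] yaw -55.8 z [ 0.003 -0.002 -1.   ] F [ 0.8  0.3 -4.1] T [0.14 0.25 0.12] w 0.158 j [-0.71  0.26  1.66  0.    1.21  0.26]
d [ 0.     -0.     -0.0015] w [-0.0017 -0.0033  0.    ]
```

Call:
send_rows(increments=[[[0.0084,-0.0006,0],[0,0,-0.14],0],[[0.0084,-0.0006,0],[0,0,-0.14],0],[[0.0084,-0.0006,0],[0,0,-0.14],0],[[0.0084,-0.0006,0],[0,0,-0.14],0],[[0.0084,-0.0006,0],[0,0,-0.14],0],[[0.0084,-0.0006,0],[0,0,-0.14],0],[[0.0084,-0.0006,0],[0,0,-0.14],0],[[0.0084,-0.0006,0],[0,0,-0.14],0],[[0.0084,-0.0006,0],[0,0,-0.14],0],[[0.0084,-0.0006,0],[0,0,-0.14],0],[[0.0084,-0.0006,0],[0,0,-0.14],0],[[0.0084,-0.0006,0],[0,0,-0.14],0]])

```text
t: 14.6
tool_pos: [0.5988, -0.291, 0.1245]
tool_rot: [0.927, 0.376, -0.001, -0.002]
force: [-3.3, 0.7, -0.7]
width: 0.153
```

```bash
python3 -c "
from h import *
crank()"
```

```text
phi -47.3 rad 0.0586 yaw 44.2
F tool [-1.9 -2.8  0.7]
t 14.60 pos [ 0.5988 -0.291   0.1245] yaw 44.2 z [-0.003  0.003 -1.   ] F [-3.3  0.7 -0.7] T [ 0.02  0.27 -0.06] w 0.153 j [-0.63  0.47  1.4   0.    1.28 -1.4 ]
d [ 0.     -0.     -0.0015] w [-0.004  -0.0002  0.    ]
```

Call:
send_rows(increments=[[[0.0084,-0.0006,0],[0,0,-0.14],0],[[0.0084,-0.0006,0],[0,0,-0.14],0],[[0.0084,-0.0006,0],[0,0,-0.14],0],[[0.0084,-0.0006,0],[0,0,-0.14],0],[[0.0084,-0.0006,0],[0,0,-0.14],0],[[0.0084,-0.0006,0],[0,0,-0.14],0],[[0.0084,-0.0006,0],[0,0,-0.14],0],[[0.0084,-0.0006,0],[0,0,-0.14],0],[[0.0084,-0.0006,0],[0,0,-0.14],0],[[0.0084,-0.0006,0],[0,0,-0.14],0]])

```text
t: 15.6
tool_pos: [0.6044, -0.2138, 0.1245]
tool_rot: [0.442, 0.897, -0.002, -0.001]
force: [-1.2, -0.8, -2.3]
width: 0.151
```

```bash
python3 -c "
from h import *
crank()"
```

```text
phi 37.0 rad 0.0568 yaw 127.6
F tool [ 0.1 -1.4  2.3]
t 15.60 pos [ 0.6044 -0.2138  0.1245] yaw 127.6 z [-0.004 -0.002 -1.   ] F [-1.2 -0.8 -2.3] T [-0.14  0.16 -0.16] w 0.151 j [-0.53  0.4   1.48 -0.    1.26 -2.75]
d [ 0.     -0.     -0.0015] w [-0.0042 -0.001   0.    ]
```

Call:
send_rows(increments=[[[0,0,0],[0,0,0],60],[[0,0,0],[0,0,0],60],[[0,0,0],[0,0,0],60],[[0,0,0],[0,0,0],60],[[0,0,-0.02],[0,0,0],60],[[0,0,-0.02],[0,0,0],60],[[0,0,-0.02],[0,0,0.07],60],[[0,0,-0.001],[0,0,0.145],60],[[0,0,-0.001],[0,0,0.145],60],[[0,0,-0.001],[0,0,0.145],60],[[0,0,-0.001],[0,0,0.145],60],[[0,0,-0.001],[0,0,0.145],60]])

```text
t: 16.8
tool_pos: [0.6083, -0.2178, 0.1968]
tool_rot: [0.768, 0.641, -0.0, 0.005]
force: [0.4, -0.6, -0.5]
width: 0.603
```

Call:
send_rows(increments=[[[0,0,-0.001],[0,0,0.145],60],[[0,0,-0.001],[0,0,0.145],60],[[0,0,-0.001],[0,0,0.145],60],[[0,0,-0.001],[0,0,0.145],60],[[0,0,-0.001],[0,0,0.145],60],[[0,0,-0.001],[0,0,0.145],60],[[0,0,-0.001],[0,0,0.145],60],[[0,0,-0.001],[0,0,0.145],60],[[0,0,-0.001],[0,0,0.145],60],[[0,0,-0.001],[0,0,0.145],60],[[0,0,-0.001],[0,0,0.145],60],[[0,0,-0.001],[0,0,0.145],60]])

```text
t: 18.0
tool_pos: [0.6111, -0.2225, 0.2121]
tool_rot: [0.979, -0.203, 0.007, 0.004]
force: [-0.0, -0.9, 0.0]
width: 0.598
```

```bash
python3 -c "
from h import *
p=np.radians(37.3)
go([.559+.06*np.cos(p),-.248+.06*np.sin(p),.125],-52.5)"
```

```text
t 18.00 pos [ 0.6111 -0.2225  0.2121] yaw -23.4 z [ 0.012 -0.011 -1.   ] F [-0.  -0.9  0. ] T [-0.03  0.09 -0.03] w 0.598 j [-0.53  0.34  1.39 -0.    1.4  -0.12]
d [-0.0096 -0.0087  0.087 ] w [ 0.0016 -0.0161  0.508 ]
```

Call:
send_rows(increments=[[[0,0,-0.001],[0,-0.004,0.127],60],[[0,0,-0.001],[0,-0.004,0.127],60],[[0,0,-0.001],[0,-0.004,0.127],60],[[0,0,-0.001],[0,-0.004,0.127],60],[[-0.0105,-0.003,0],[0,0,0],60],[[0,0,0.015],[0,0,0],60]])

```text
t: 18.6
tool_pos: [0.6098, -0.2144, 0.2046]
tool_rot: [0.89, -0.455, 0.004, 0.001]
force: [0.4, 0.2, 0.1]
width: 0.595
```

```bash
python3 -c "
from h import *
p=np.radians(37.3)
go([.559+.06*np.cos(p),-.248+.06*np.sin(p),.125],-52.5)"
```

```text
t 18.60 pos [ 0.6098 -0.2144  0.2046] yaw -54.1 z [ 0.006 -0.005 -1.   ] F [0.4 0.2 0.1] T [-0.07  0.17 -0.01] w 0.595 j [-0.52  0.34  1.4  -0.    1.39  0.42]
d [-0.0047  0.001   0.0796] w [-0.0019 -0.0075 -0.0287]
```

Call:
send_rows(increments=[[[-0.0047,0.001,0.01],[0,-0.007,-0.028],60],[[0,0,0.022],[0,0,0],60],[[0,0,0.022],[0,0,0],60],[[0,0,0.015],[0,0,0],45],[[0,0,0.01],[0,0,0],20],[[0,0,0],[0,0,0],0],[[0,0,0],[0,0,0],0],[[0,0,0],[0,0,0],0],[[0,0,0],[0,0,0],0],[[0,0,0],[0,0,0],0]])

```text
t: 19.6
tool_pos: [0.6048, -0.2098, 0.1165]
tool_rot: [0.9, -0.436, -0.0, -0.0]
force: [0.7, -1.0, -5.4]
width: 0.157
```

```bash
python3 -c "
from h import *
crank()"
```

```text
phi 39.8 rad 0.0596 yaw -51.7
F tool [1.2 0.1 5.4]
t 19.60 pos [ 0.6048 -0.2098  0.1165] yaw -51.7 z [-0.  0. -1.] F [ 0.7 -1.  -5.4] T [-0.22 -0.22  0.27] w 0.157 j [-0.52  0.41  1.49  0.    1.24  0.38]
d [-0.     -0.     -0.0095] w [-0.0002  0.0003 -0.    ]
```

Call:
send_rows(increments=[[[-0.0084,0.0006,0],[0,0,-0.14],0],[[-0.0084,0.0006,0],[0,0,-0.14],0],[[-0.0084,0.0006,0],[0,0,-0.14],0],[[-0.0084,0.0006,0],[0,0,-0.14],0],[[-0.0084,0.0006,0],[0,0,-0.14],0],[[-0.0084,0.0006,0],[0,0,-0.14],0],[[-0.0084,0.0006,0],[0,0,-0.14],0],[[-0.0084,0.0006,0],[0,0,-0.14],0],[[-0.0084,0.0006,0],[0,0,-0.14],0],[[-0.0084,0.0006,0],[0,0,-0.14],0],[[-0.0084,0.0006,0],[0,0,-0.14],0],[[-0.0084,0.0006,0],[0,0,-0.14],0]])

```text
t: 20.8
tool_pos: [0.5128, -0.2086, 0.1164]
tool_rot: [0.913, 0.408, 0.0, 0.001]
force: [3.6, -2.8, -6.6]
width: 0.152
```

```bash
python3 -c "
from h import *
crank()"
```

```text
phi 139.5 rad 0.0607 yaw 48.2
F tool [0.3 4.5 6.6]
t 20.80 pos [ 0.5128 -0.2086  0.1164] yaw 48.2 z [ 0.002 -0.002 -1.   ] F [ 3.6 -2.8 -6.6] T [-0.3  -0.35 -0.15] w 0.152 j [-0.6   0.2   1.75 -0.    1.19 -1.45]
d [-0.      0.     -0.0096] w [0.0023 0.0001 0.    ]
```

Call:
send_rows(increments=[[[-0.0084,0.0006,0],[0,0,-0.14],0],[[-0.0084,0.0006,0],[0,0,-0.14],0],[[-0.0084,0.0006,0],[0,0,-0.14],0],[[-0.0084,0.0006,0],[0,0,-0.14],0]])

```text
t: 21.2
tool_pos: [0.4981, -0.24, 0.1164]
tool_rot: [0.758, 0.652, 0.001, 0.002]
force: [4.1, -2.6, -7.5]
width: 0.149
```

```bash
python3 -c "
from h import *
crank()"
```

```text
phi 172.5 rad 0.0615 yaw 81.4
F tool [-1.9  4.4  7.5]
t 21.20 pos [ 0.4981 -0.24    0.1164] yaw 81.4 z [ 0.004 -0.001 -1.   ] F [ 4.1 -2.6 -7.5] T [-0.09 -0.45 -0.2 ] w 0.149 j [-0.67  0.19  1.76  0.    1.18 -2.09]
d [-0.      0.     -0.0096] w [0.0041 0.0008 0.    ]
```

Call:
send_rows(increments=[[[-0.0042,0.0002,0],[0,0,-0.07],0],[[-0.0042,0.0002,0],[0,0,-0.07],0],[[-0.0042,0.0002,0],[0,0,-0.07],0]])

```text
t: 21.5
tool_pos: [0.4975, -0.2531, 0.1164]
tool_rot: [0.683, 0.731, 0.002, 0.002]
force: [2.0, -1.0, -4.4]
width: 0.151
```

```bash
python3 -c "
from h import *
crank()"
```

```text
phi -175.2 rad 0.0617 yaw 93.9
F tool [-1.1  1.9  4.4]
t 21.50 pos [ 0.4975 -0.2531  0.1164] yaw 93.9 z [ 0.005  0.    -1.   ] F [ 2.  -1.  -4.4] T [-0.19 -0.09 -0.19] w 0.151 j [-0.69  0.21  1.74  0.    1.19 -2.33]
d [-0.      0.     -0.0096] w [0.0048 0.0003 0.    ]
```

Turned 585° so far with no stop yet.

Call:
send_rows(increments=[[[-0.0042,0.0002,0],[0,0,-0.07],0],[[-0.0042,0.0002,0],[0,0,-0.07],0],[[-0.0042,0.0002,0],[0,0,-0.07],0]])

```text
t: 21.8
tool_pos: [0.4998, -0.266, 0.1164]
tool_rot: [0.6, 0.8, 0.002, 0.002]
force: [1.5, -1.6, -5.4]
width: 0.152
```

```bash
python3 -c "
from h import *
crank()"
```

```text
phi -163.1 rad 0.0619 yaw 106.2
F tool [-1.9  1.   5.4]
t 21.80 pos [ 0.4998 -0.266   0.1164] yaw 106.2 z [ 0.005  0.001 -1.   ] F [ 1.5 -1.6 -5.4] T [-0.12 -0.03 -0.29] w 0.152 j [-0.7   0.23  1.72  0.    1.19 -2.56]
d [-0.      0.     -0.0096] w [0.0051 0.0008 0.    ]
```

Call:
send_rows(increments=[[[-0.0042,0.0002,0],[0,0,-0.07],0],[[-0.0042,0.0002,0],[0,0,-0.07],0],[[-0.0042,0.0002,0],[0,0,-0.07],0]])

```text
t: 22.1
tool_pos: [0.5013, -0.2661, 0.1162]
tool_rot: [0.511, 0.86, 0.01, -0.009]
force: [-6.4, 13.7, 5.0]
width: 0.197
```

```bash
python3 -c "
from h import *
crank()"
```

```text
phi -162.6 rad 0.0605 yaw 118.6
F tool [15.2  1.  -4.6]
t 22.10 pos [ 0.5013 -0.2661  0.1162] yaw 118.6 z [-0.006  0.027 -1.   ] F [-6.4 13.7  5. ] T [ 1.52  1.01 -0.55] w 0.197 j [-0.71  0.25  1.7   0.02  1.22 -2.79]
d [ 0.0003  0.0001 -0.0098] w [ 0.0075 -0.0264 -0.0001]
```

The crank is at its stop: phi no longer advances and the reaction is 15 N. I'll relax, release and lift.

Call:
send_rows(increments=[[[0.001,0,0],[0,0,0.1],30],[[0,0,0],[0,0,0.08],60],[[0,0,0],[0,0,0],60],[[0,0,0],[0,0,0],60],[[0,0,-0.02],[0,0,0],60],[[0,0,-0.03],[0,0,0],60],[[0,0,-0.04],[0,0,0],60],[[0,0,-0.04],[0,0,0],60]])

```text
t: 22.9
tool_pos: [0.4991, -0.2652, 0.2474]
tool_rot: [0.584, 0.811, 0.011, -0.017]
force: [1.2, 0.4, 0.8]
width: 0.599
```

```bash
python3 -c "
from h import *
go([.43,.2365,.20],-90)
d=shot('side','side2');crop(d,232,155,200,215,2.75,'c3')"
```

```text
t 22.90 pos [ 0.4991 -0.2652  0.2474] yaw 108.5 z [-0.015  0.037 -0.999] F [1.2 0.4 0.8] T [0.02 0.02 0.06] w 0.599 j [-0.71  0.14  1.56  0.02  1.48 -2.61]
d [0.4955 0.0938 0.0669] w [ 0.0555 -0.0121 -2.8181]
```

View pics/c3.png

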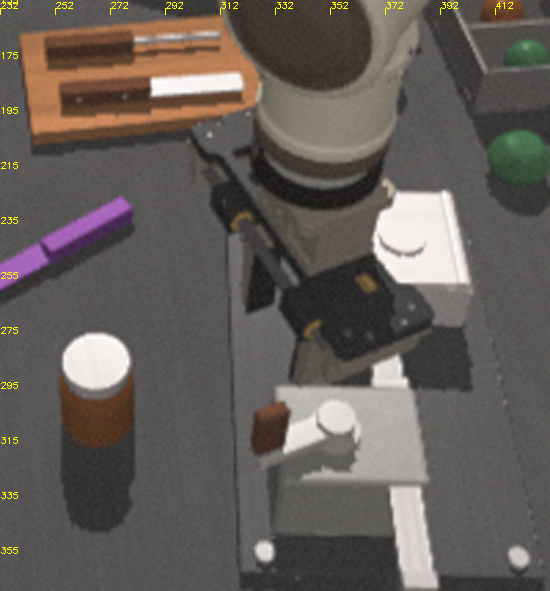

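The clamp bar is fully drawn right off the lid: it sticks out right of the housing at side (383,350), and the lid top at (375,245) is clear. Next is the blade. I'll grip the handle near the blade end at about (0.462, 0.2375), with yaw 91.

```bash
python3 -c "
from h import *
go([.462,.2375,.20],91)"
```

```text
t 22.95 pos [ 0.5019 -0.2678  0.2557] yaw 108.5 z [-0.005  0.029 -1.   ] F [ 0.8 -1.1  4.8] T [-0.04 -0.01  0.  ] w 0.601 j [-0.71  0.13  1.54  0.02  1.49 -2.61]
d [0.49   0.1223 0.0704] w [-2.000e-04 -2.920e-02  3.056e-01]
```

Call:
send_rows(increments=[[[0,0,0],[0,-0.01,0.1],60],[[0,0,0],[0,-0.01,0.1],60],[[0,0,0],[0,-0.01,0.1],60],[[0.046,-0.003,0.001],[0,0,0],60],[[0.046,-0.003,0.001],[0,0,0],60],[[0.046,-0.003,0.001],[0,0,0],60],[[0.046,-0.003,0.001],[0,0,0],60],[[0.046,-0.003,0.001],[0,0,0],60],[[0.046,-0.003,0.004],[0,0,0],60],[[0.046,-0.003,0.008],[0,0,0],60],[[0.046,-0.003,0.008],[0,0,0],60],[[0.046,-0.003,0.008],[0,0,0],60]])

```text
t: 24.15
tool_pos: [0.4713, 0.1518, 0.2274]
tool_rot: [0.701, 0.713, 0.003, 0.012]
force: [0.0, 0.1, 0.4]
width: 0.601
```

```bash
python3 -c "
from h import *
go([.462,.2375,.12],91)"
```

```text
t 24.15 pos [0.4713 0.1518 0.2274] yaw 90.9 z [ 0.022 -0.012 -1.   ] F [0.  0.1 0.4] T [ 0.02 -0.01  0.02] w 0.601 j [ 0.08 -0.08  1.81 -0.01  1.38 -1.51]
d [ 0.0872 -0.0103  0.1062] w [ 0.0218  0.0126 -0.0014]
```

Call:
send_rows(increments=[[[0.042,-0.004,0.01],[0.01,0.006,0],60],[[0.042,-0.004,0.02],[0.011,0.006,0],60],[[0.002,-0.001,0.03],[0,0,0],60],[[0,0,0.03],[0,0,0],60]])

```text
t: 24.55
tool_pos: [0.4627, 0.2481, 0.1392]
tool_rot: [0.696, 0.718, 0.006, 0.003]
force: [0.8, -0.2, -0.3]
width: 0.598
```

```bash
python3 -c "
from h import *
go([.462,.2375,.021],91)
d=shot('wrist','w1');cv2.imwrite('pics/w1.png',d['image'][:,:,::-1])
print([proj(d,p) for p in([.429,.2365,.038],[.579,.2375,.0295],[.462,.2375,.038])])"
```

```text
t 24.55 pos [0.4627 0.2481 0.1392] yaw 91.8 z [ 0.012  0.005 -1.   ] F [ 0.8 -0.2 -0.3] T [ 0.06 -0.02  0.01] w 0.598 j [ 0.26  0.09  1.83  0.    1.21 -1.34]
d [-0.0111 -0.0025  0.1182] w [ 0.0124 -0.0044  0.0131]
[array([266.13434322, 165.94710976]), array([264.36346596, 318.91058459]), array([266.52317482, 204.62974082])]
```

View pics/w1.png

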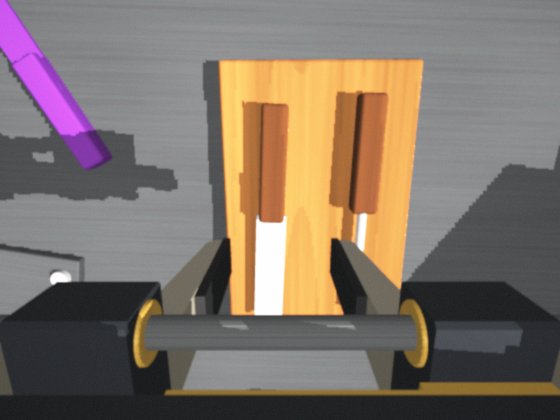

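The wrist view shows the handle from (274,105) to (271,219) and the flat blade below it, with the pick to the right at (365,150). The handle is a few pixels right of the prediction, so I'll refine.

```bash
python3 -c "
from h import *
d=load('w1');im=cv2.cvtColor(d['image'],cv2.COLOR_RGB2HSV)
for a in((274,105),(271,219)): print(onz(d,a,.038))
print(onz(d,(269,290),.0295))
"
```

```text
[0.38077318 0.24171888 0.038     ]
[0.47469359 0.24162574 0.038     ]
[0.54762885 0.24129969 0.0295    ]
```

Call:
send_rows(increments=[[[-0.009,-0.002,0.02],[0.012,-0.004,0.02],60],[[0,0,0.03],[0,0,0],60],[[0,0,0.025],[0,0,0],60]])

```text
t: 24.9
tool_pos: [0.4599, 0.2384, 0.0606]
tool_rot: [0.702, 0.712, -0.001, -0.001]
force: [-0.1, 0.4, -0.0]
width: 0.598
```

```bash
python3 -c "
from h import *
go([.460,.240,.021],90.5)"
```

```text
t 24.90 pos [0.4599 0.2384 0.0606] yaw 90.8 z [-0.003 -0.    -1.   ] F [-0.1  0.4 -0. ] T [ 0.07  0.   -0.01] w 0.598 j [ 0.24  0.19  1.88  0.    1.07 -1.34]
d [0.0016 0.0003 0.0396] w [-0.0028  0.0001  0.0044]
```

Call:
send_rows(increments=[[[0.0016,0,0.018],[0,0,0],60],[[0,0,0.012],[0,0,0],60],[[0,0,0],[0,0,0],60]])

```text
t: 25.2
tool_pos: [0.4586, 0.2387, 0.0284]
tool_rot: [0.702, 0.712, -0.003, -0.002]
force: [0.2, -0.1, 0.1]
width: 0.603
```

```bash
python3 -c "
from h import *
go([.460,.240,.021],90.5)"
```

```text
t 25.20 pos [0.4586 0.2387 0.0284] yaw 90.8 z [-0.007 -0.001 -1.   ] F [ 0.2 -0.1  0.1] T [ 0.05 -0.03  0.02] w 0.603 j [ 0.25  0.25  1.9   0.    1.01 -1.34]
d [0.0013 0.0014 0.0074] w [-0.0068  0.0011  0.0056]
```

Call:
send_rows(force=60, increments=[[[0.001,0.001,0.006],[-0.007,0,0],60],[[0,0,0],[0,0,0],0],[[0,0,0],[0,0,0],0],[[0,0,0],[0,0,0],0],[[0,0,0],[0,0,0],0],[[0,0,0],[0,0,0],0]])

```text
t: 25.8
tool_pos: [0.4632, 0.2405, 0.0265]
tool_rot: [0.702, 0.712, 0.003, 0.003]
force: [0.1, -0.5, -1.4]
width: 0.23
```

```bash
python3 -c "
from h import *
go([.460,.240,.021],90.5)"
```

```text
t 25.80 pos [0.4632 0.2405 0.0265] yaw 90.9 z [ 0.008  0.001 -1.   ] F [ 0.1 -0.5 -1.4] T [-0.01  0.07 -0.01] w 0.230 j [ 0.25  0.25  1.89 -0.    0.99 -1.34]
d [-0.0004 -0.0033  0.0055] w [ 0.008  -0.0006  0.0063]
```

Gripped 5 mm high. I'll reseat it deeper.

Call:
send_rows(increments=[[[0,0,0],[0,0,0],35],[[0,0,0],[0,0,0],35],[[0,-0.002,0.005],[0.006,0,0],35],[[0,0,0],[0,0,0],35]])

```text
t: 26.2
tool_pos: [0.4613, 0.2405, 0.0214]
tool_rot: [0.702, 0.712, 0.001, 0.0]
force: [0.3, -1.0, -0.1]
width: 0.349
```

```bash
python3 -c "
from h import *
go([.460,.240,.021],90.5)"
```

```text
t 26.20 pos [0.4613 0.2405 0.0214] yaw 90.9 z [ 0.002  0.001 -1.   ] F [ 0.3 -1.  -0.1] T [ 0.07  0.03 -0.05] w 0.349 j [ 0.25  0.26  1.9   0.    0.98 -1.34]
d [-0.0005 -0.0013  0.0004] w [ 0.0021 -0.0007  0.0064]
```

Call:
send_rows(increments=[[[0,0,0],[0,0,0],0],[[0,0,0],[0,0,0],0],[[0,0,0],[0,0,0],0],[[0,0,0],[0,0,0],0],[[0,0,-0.02],[0,0,0],0],[[0,0,-0.03],[0,0,0],0],[[0,0,-0.03],[0,0,0],0]])

```text
t: 26.9
tool_pos: [0.4559, 0.239, 0.0973]
tool_rot: [0.702, 0.712, -0.005, -0.003]
force: [0.5, 0.3, -2.1]
width: 0.236
```

```bash
python3 -c "
from h import *
go([.458,-.0155,.11],82)"
```

```text
t 26.90 pos [0.4559 0.239  0.0973] yaw 90.9 z [-0.012 -0.003 -1.   ] F [ 0.5  0.3 -2.1] T [ 0.02 -0.02 -0.02] w 0.236 j [ 0.25  0.14  1.87  0.    1.15 -1.34]
d [-0.2545 -0.0018 -0.012 ] w [-0.0113  0.0035  0.1545]
```

Call:
send_rows(increments=[[[-0.03,0,-0.006],[-0.011,0.003,0],0],[[-0.037,0,-0.004],[0,0,0],0],[[-0.037,0,-0.003],[0,0,0],0],[[-0.037,0,-0.002],[0,0,0],0],[[-0.037,0,-0.001],[0,0,0],0],[[-0.037,0,0],[0,0,0.05],0],[[-0.025,0,0],[0,0,0.05],0],[[-0.01,0,0],[0,0,0.05],0],[[0,0,0],[0,0,0],0]])

```text
t: 27.8
tool_pos: [0.4598, -0.0183, 0.1177]
tool_rot: [0.754, 0.656, 0.004, 0.002]
force: [-0.1, -1.5, -2.5]
width: 0.232
```

```bash
python3 -c "
from h import *
go([.458,-.0155,.057],82)
d=shot('side','side3');crop(d,250,200,190,150,4,'c4')
e=shot('scene','scene3')"
```

```text
t 27.80 pos [ 0.4598 -0.0183  0.1177] yaw 82.0 z [ 0.01   0.002 -1.   ] F [-0.1 -1.5 -2.5] T [ 0.01 -0.06 -0.04] w 0.232 j [-0.31 -0.05  2.02  0.01  1.17 -1.74]
d [ 0.0023 -0.0027  0.0607] w [ 0.0094 -0.0037  0.0007]
```

View pics/c4.png

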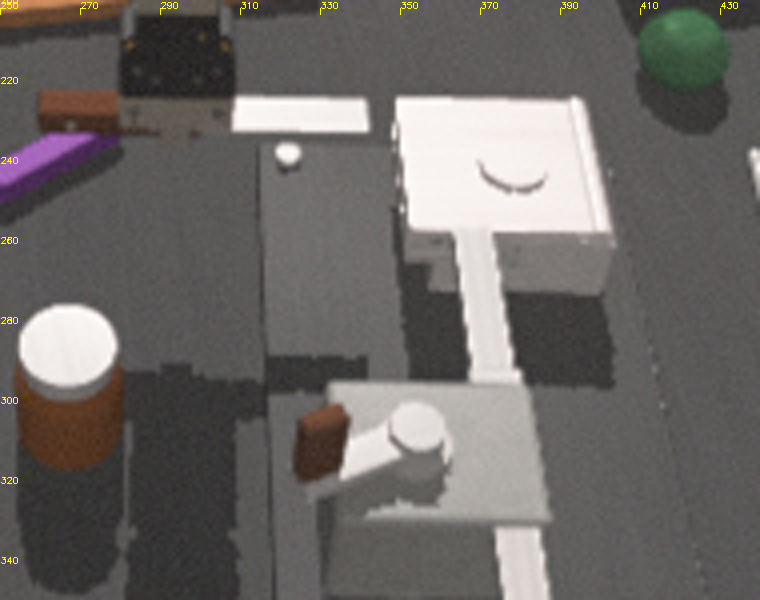

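The blade is held straight with its tip at side (342,229). The clamp bar ends at the lid's right edge, so the lid is clear. Next I'll measure the tip against the slot.

```bash
python3 -c "
from h import *
A=load('side3');c=lambda x,y:(250+x/4,200+y/4)
t=onz(A,c(369,115),.124);f=[onz(A,c(*p),.08) for p in((396,97),(408,231))]
print(t,onz(A,c(232,114),.124),f,(f[0]+f[1])/2)
B=load('scene3');p=proj(B,t);print(p);crop(B,int(p[0])-70,int(p[1])-50,160,115,5,'c5')"
```

```text
[ 0.57966455 -0.03396572  0.124     ] [ 0.49671419 -0.02370652  0.124     ] [array([0.6136596, 0.0190876, 0.08     ]), array([ 0.59598584, -0.09121168,  0.08      ])] [ 0.60482272 -0.03606204  0.08      ]
[278.54059776 244.24793561]
```

View pics/c5.png

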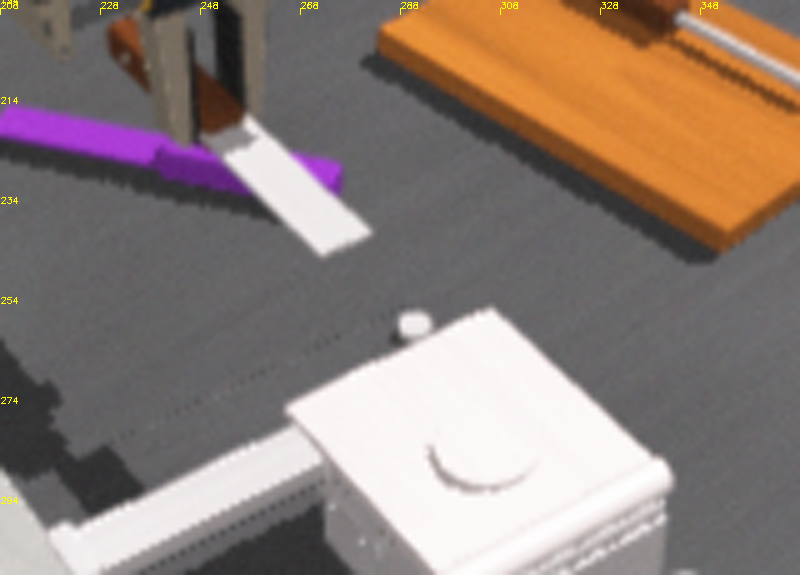

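```bash
python3 -c "
from h import *
A=load('side3');B=load('scene3');c=lambda x,y:(250+x/4,200+y/4);b=lambda x,y:(208+x/5,194+y/5)
print(tri(A,c(369,115),B,b(347,244)),tri(A,c(369,98),B,b(371,232)),tri(A,c(369,132),B,b(323,256)))
print('lid FL',tri(A,c(396,97),B,b(493,309)),'FR',tri(A,c(408,231),B,b(288,408)))
go([.458,-.0155,.057],82)"
```

```text
(array([ 0.57851812, -0.03669653,  0.12812374]), np.float64(0.001436809452499085)) (array([ 0.5809577 , -0.02475677,  0.12993145]), np.float64(0.0009443531235726238)) (array([ 0.57610142, -0.04852004,  0.12635321]), np.float64(0.0018771897950490687))
lid FL (array([0.61364281, 0.01950715, 0.08026323]), np.float64(0.0009775551411521188)) FR (array([ 0.59700513, -0.08754934,  0.07685962]), np.float64(0.0019258159810104083))
t 27.90 pos [ 0.4598 -0.0169  0.1176] yaw 82.2 z [ 0.01   0.003 -1.   ] F [ 0.4  0.6 -1.6] T [ 0.   -0.06  0.02] w 0.230 j [-0.3  -0.05  2.02  0.01  1.17 -1.74]
d [ 0.0009 -0.0025  0.0606] w [ 0.0092 -0.004   0.0043]
```

Call:
send_rows(increments=[[[0,-0.001,0.02],[0.009,-0.004,0.003],0],[[0,0,0.02],[0,0,0],0],[[0,0,0.015],[0,0,0],0],[[0,0,0],[0,0,0],0]])

```text
t: 28.3
tool_pos: [0.4598, -0.0112, 0.0614]
tool_rot: [0.751, 0.66, 0.001, 0.0]
force: [-0.3, 0.3, -2.0]
width: 0.236
```

```bash
python3 -c "
from h import *
go([.458,-.0165,.0555],82)"
```

```text
t 28.30 pos [ 0.4598 -0.0112  0.0614] yaw 82.6 z [ 0.002  0.001 -1.   ] F [-0.3  0.3 -2. ] T [ 0.   -0.06 -0.04] w 0.236 j [-0.29  0.04  2.05  0.    1.05 -1.73]
d [-0.0055 -0.0011  0.0059] w [ 0.0014 -0.0015  0.0109]
```

Call:
send_rows(increments=[[[-0.005,0,0.006],[0,0,0.01],0],[[0,0,0],[0,0,0],0],[[0,0.01,0],[0,0,0],0],[[0,0.009,0],[0,0,0],0]])

```text
t: 28.7
tool_pos: [0.4796, -0.0173, 0.0568]
tool_rot: [0.753, 0.658, 0.002, 0.001]
force: [0.9, -0.6, -1.8]
width: 0.231
```

```bash
python3 -c "
from h import *
go([.458+.0396,-.0165-.0056,.0555],82)"
```

```text
t 28.70 pos [ 0.4796 -0.0173  0.0568] yaw 82.2 z [ 0.004  0.001 -1.   ] F [ 0.9 -0.6 -1.8] T [ 0.03 -0.1  -0.06] w 0.231 j [-0.29  0.1   2.    0.    1.04 -1.73]
d [-0.0023  0.0185  0.0013] w [ 0.0034 -0.0016  0.0039]
```

Call:
send_rows(increments=[[[-0.002,0.008,0.001],[0.003,-0.001,0.003],0],[[0,0.007,0],[0,0,0],0],[[0,0.006,0],[0,0,0],0],[[0,0,0],[0,0,0],0]])

```text
t: 29.1
tool_pos: [0.5056, -0.0237, 0.0574]
tool_rot: [0.755, 0.656, 0.002, 0.002]
force: [0.3, 0.1, -1.2]
width: 0.232
```

```bash
python3 -c "
from h import *
go([.503,-.022,.0555],82)
d=shot('side','side4');crop(d,290,200,120,90,6,'c6')"
```

```text
t 29.10 pos [ 0.5056 -0.0237  0.0574] yaw 82.0 z [ 0.005 -0.001 -1.   ] F [ 0.3  0.1 -1.2] T [-0.02 -0.06  0.01] w 0.232 j [-0.29  0.16  1.93  0.    1.05 -1.72]
d [ 0.0013 -0.0028  0.0019] w [0.0047 0.0001 0.0004]
```

View pics/c6.png

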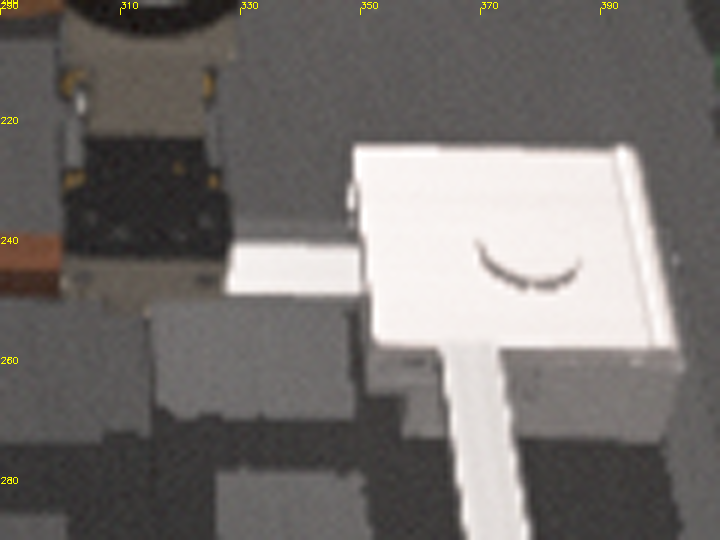

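The blade tip is inserted about 18 mm under the lid with no contact force: the blade passes under the front edge at side (349,244). Now the lever arc, first about 25°.

Call:
send_rows(increments=[[[0,0,-0.005],[0,0,0],0],[[0,0.0004,-0.0085],[0,0,0],0],[[0,0.0011,-0.0083],[0,0,0],0],[[0,0.0018,-0.0082],[0,0,0],0],[[0,0.0025,-0.0081],[0,0,0],0],[[0,0,0],[0,0,0],0]])

```text
t: 29.75
tool_pos: [0.5077, -0.0235, 0.0967]
tool_rot: [0.755, 0.656, -0.001, -0.001]
force: [0.3, -0.1, -4.0]
width: 0.231
```

```bash
python3 -c "
from h import *
go([.5056,-.0237,.0574],82)
shot('side','side5')"
```

```text
t 29.75 pos [ 0.5077 -0.0235  0.0967] yaw 82.0 z [-0.002  0.001 -1.   ] F [ 0.3 -0.1 -4. ] T [0.04 0.16 0.04] w 0.231 j [-0.28  0.12  1.89  0.    1.14 -1.72]
d [-0.0006 -0.002   0.0393] w [-0.0026 -0.0007  0.0006]
```

Call:
send_rows(increments=[[[0,0.004,-0.008],[0,0,0],0],[[0,0.005,-0.0075],[0,0,0],0],[[0,0.005,-0.007],[0,0,0],0],[[0,0.006,-0.006],[0,0,0],0],[[0,0.006,-0.0055],[0,0,0],0],[[0,0,0],[0,0,0],0]])

```text
t: 30.4
tool_pos: [0.5324, -0.0265, 0.1313]
tool_rot: [0.754, 0.656, -0.003, -0.005]
force: [-1.9, -0.1, -3.9]
width: 0.237
```

```bash
python3 -c "
from h import *
go([.5056,-.0237,.0574],82)
d=shot('side','side6');crop(d,290,190,120,90,6,'c7')"
```

```text
t 30.40 pos [ 0.5324 -0.0265  0.1313] yaw 82.1 z [-0.011  0.003 -1.   ] F [-1.9 -0.1 -3.9] T [0.07 0.38 0.02] w 0.237 j [-0.28  0.14  1.79 -0.    1.22 -1.71]
d [-0.001  -0.0261  0.0743] w [-0.0116 -0.0015  0.0009]
```

View pics/c7.png

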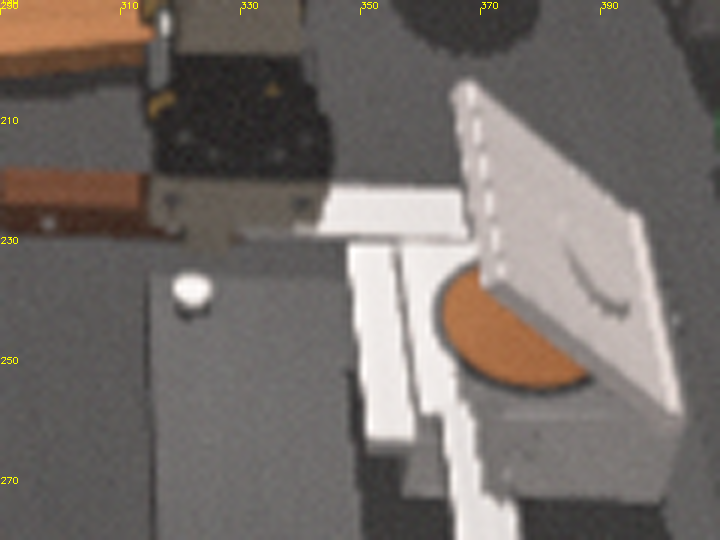

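Lid is about 45° open, with only the blade under it. Continuing to about 72°.

Call:
send_rows(increments=[[[0,0.005,-0.0045],[0,0,0],0],[[0,0.005,-0.004],[0,0,0],0],[[0,0.005,-0.0038],[0,0,0],0],[[0,0.0055,-0.0033],[0,0,0],0],[[0,0.0055,-0.003],[0,0,0],0],[[0,0.0055,-0.0025],[0,0,0],0],[[0,0.0055,-0.0015],[0,0,0],0],[[0,0.0055,-0.001],[0,0,0],0],[[0,0,0],[0,0,0],0]])

```text
t: 31.35
tool_pos: [0.5795, -0.0332, 0.1569]
tool_rot: [0.754, 0.656, -0.002, -0.004]
force: [-1.9, 0.8, -2.1]
width: 0.233
```

```bash
python3 -c "
from h import *
go([.5056,-.0237,.0574],82)
shot('side','side7');shot('scene','scene7')"
```

```text
t 31.35 pos [ 0.5795 -0.0332  0.1569] yaw 82.1 z [-0.008  0.003 -1.   ] F [-1.9  0.8 -2.1] T [0.07 0.32 0.07] w 0.233 j [-0.27  0.23  1.63  0.    1.29 -1.7 ]
d [-0.001  -0.0737  0.1001] w [-0.0087 -0.0014  0.0009]
```

Call:
send_rows(increments=[[[0,-0.01,0],[0,0,0],0],[[0,-0.02,0],[0,0,0],0],[[0,-0.03,0],[0,0,0],0],[[0,-0.03,0],[0,0,0],0],[[0.01,-0.03,0],[0,0,0],0],[[0.03,0,0],[0,0,-0.05],0],[[0.037,0,0],[0,0,-0.05],0],[[0.037,0,0.002],[0,0,-0.05],0],[[0.037,0,0.004],[0,0,0],0],[[0.037,0,0.006],[0,0,0],0],[[0.037,0,0.01],[0,0,0],0],[[0.02,0,0.01],[0,0,0],0]])

```text
t: 32.65
tool_pos: [0.4648, 0.2344, 0.1289]
tool_rot: [0.704, 0.711, 0.006, 0.006]
force: [0.0, -1.4, -2.6]
width: 0.232
```

```bash
python3 -c "
from h import *
go([.4613,.2405,.0214],90.9)"
```

```text
t 32.65 pos [0.4648 0.2344 0.1289] yaw 90.6 z [ 0.016  0.001 -1.   ] F [ 0.  -1.4 -2.6] T [-0.07 -0.02 -0.03] w 0.232 j [ 0.24  0.09  1.85 -0.    1.19 -1.34]
d [ 0.0061 -0.0052  0.1074] w [ 0.0165 -0.0005 -0.0058]
```

Call:
send_rows(increments=[[[0.006,-0.003,0.02],[0.016,0,-0.005],0],[[0,0,0.03],[0,0,0],0],[[0,0,0.02],[0,0,0],0],[[0,0,0],[0,0,0],0]])

```text
t: 33.05
tool_pos: [0.4607, 0.2444, 0.0578]
tool_rot: [0.7, 0.715, 0.003, 0.001]
force: [-0.6, 0.6, -2.5]
width: 0.23
```

```bash
python3 -c "
from h import *
go([.4613,.2405,.0214],90.9)"
```

```text
t 33.05 pos [0.4607 0.2444 0.0578] yaw 91.2 z [ 0.006  0.003 -1.   ] F [-0.6  0.6 -2.5] T [0.02 0.06 0.04] w 0.230 j [ 0.25  0.2   1.88  0.    1.05 -1.34]
d [-0.004   0.0003  0.0364] w [ 0.0058 -0.0026  0.0056]
```

Call:
send_rows(increments=[[[-0.004,0,0.012],[0.006,-0.002,0.005],0],[[0,0,0.01],[0,0,0],0],[[0,0,0.005],[0,0,0],0],[[0,0,0],[0,0,0],0]])

```text
t: 33.45
tool_pos: [0.4628, 0.24, 0.0319]
tool_rot: [0.702, 0.712, 0.002, 0.001]
force: [-0.3, 0.2, -1.2]
width: 0.235
```

```bash
python3 -c "
from h import *
go([.4613,.2405,.0214],90.9)"
```

```text
t 33.45 pos [0.4628 0.24   0.0319] yaw 90.9 z [ 0.005  0.002 -1.   ] F [-0.3  0.2 -1.2] T [ 0.01 -0.06 -0.04] w 0.235 j [ 0.25  0.24  1.89  0.    1.   -1.34]
d [ 0.0005 -0.0015  0.0105] w [ 0.0049 -0.0017 -0.0007]
```

Call:
send_rows(increments=[[[0,-0.001,0.005],[0.004,-0.001,0],0],[[0,0,0.003],[0,0,0],0],[[0,0,0.001],[0,0,0],0],[[0,0,0],[0,0,0],0]])

```text
t: 33.85
tool_pos: [0.4631, 0.2402, 0.0235]
tool_rot: [0.702, 0.712, 0.002, 0.001]
force: [0.4, 0.1, -2.4]
width: 0.236
```

```bash
python3 -c "
from h import *
go([.4613,.2405,.0214],90.9)"
```

```text
t 33.85 pos [0.4631 0.2402 0.0235] yaw 90.8 z [ 0.003  0.001 -1.   ] F [ 0.4  0.1 -2.4] T [ 0.06 -0.05  0.  ] w 0.236 j [ 0.25  0.26  1.89  0.    0.99 -1.34]
d [ 0.0003 -0.0018  0.0021] w [ 0.0033 -0.0012 -0.0009]
```

No contact yet. I'll lower the last 2 mm, release and lift.

Call:
send_rows(increments=[[[0,0,0.002],[0.003,0,0],0],[[0,0,0],[0,0,0],0],[[0,0,0],[0,0,0],35],[[0,0,0],[0,0,0],55],[[0,0,0],[0,0,0],55],[[0,0,0],[0,0,0],55],[[0,0,-0.01],[0,0,0],55],[[0,0,-0.03],[0,0,0],55],[[0,0,-0.04],[0,0,0],55],[[0,0,-0.04],[0,0,0],55],[[0,-0.04,-0.03],[0,0,0],55],[[0,-0.04,-0.01],[0,0,0],55]])

```text
t: 35.05
tool_pos: [0.3857, 0.2385, 0.1902]
tool_rot: [0.703, 0.711, 0.002, 0.0]
force: [0.1, 0.6, 0.7]
width: 0.551
```

Call:
send_rows(increments=[[[0,-0.04,0],[0,0,0],55],[[0,-0.03,0],[0,0,0],55],[[0,0,0],[0,0,0],55],[[0,0,0],[0,0,0],55]])

```text
t: 35.45
tool_pos: [0.3127, 0.2385, 0.196]
tool_rot: [0.702, 0.712, 0.007, 0.003]
force: [1.1, -0.5, -1.0]
width: 0.551
```

```bash
python3 -c "
from h import *
go([.33,.24,.2],90.9)
a=shot('side','side9');b=shot('scene','scene9')
f=lambda d,x,y:cv2.resize(d['image'][y:y+220,x:x+200,::-1],None,fx=2,fy=2.7,interpolation=cv2.INTER_CUBIC)
cv2.imwrite('pics/m.png',np.hstack([f(a,232,150),f(b,200,150)]))"
```

```text
t 35.45 pos [0.3127 0.2385 0.196 ] yaw 90.8 z [ 0.013  0.006 -1.   ] F [ 1.1 -0.5 -1. ] T [ 0.04  0.04 -0.02] w 0.551 j [ 0.34 -0.35  2.1   0.    1.37 -1.24]
d [ 0.0012  0.0173 -0.0037] w [ 0.0135 -0.0061 -0.0017]
```

View pics/m.png

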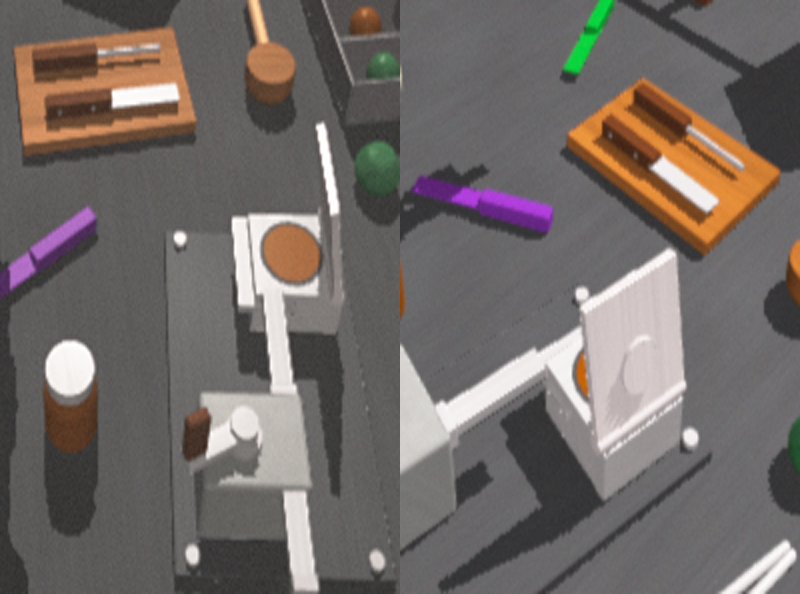

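The lid stands wide open, the blade lies flat on the board beside the pick, and the bystanders are in place. I'll do one numeric check of the lid angle and then hand in.

```bash
python3 -c "
from h import *
A=load('side9');B=load('scene9')
X,e=tri(A,(392,196.5),B,(337.5,243.3));print(X,e)
h=np.array([.605+.115*.99+.055*.139,-.035-.115*.139+.055*.99,.07]);v=X-h;a=np.degrees(np.arctan2(v[2],-(v[0]*.99-v[1]*.139)));print('lid',a,np.linalg.norm(v))
print('blade tip',onz(A,(232+179/2,150+96/2.7),.03),'rear',onz(A,(232+46/2,150+107/2.7),.034))
if a>62:
    from cell import bot
    print(bot.close_job())"
```

```text
[0.70612835 0.00766174 0.18132392] 0.0023802975297102396
lid 79.44345593320045 0.1132494031778466
blade tip [0.58322869 0.23089971 0.03      ] rear [0.38299538 0.23065377 0.034     ]
the job is handed in; nothing more can be done
None
```

The job is done and handed in at about 35.5 s of the 72 s limit.

- **Crank:** I wound it about 598° (10.4 rad) anticlockwise in three grips. It stopped turning and pushed back with 15 N, so it is at its stop. The picture shows the clamp bar clear of the lid.
- **Lid:** I put the blade's tip about 18 mm into the slot and levered the lid up. The tip's path gives about 75° open, and two camera views give about 79° (2.4 mm ray gap). These disagree slightly, but both are well over 60°. Only the blade touched the lid.
- **Blade:** It lies flat on the board again, within a few millimetres of where it started. In the last picture the pick, the shaping block and the jar look unmoved, though I judged that by eye only.

No check failed. The first grip on the blade was 5 mm too high, so I regripped it on the board before lifting. I cannot see the final verdict.

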